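# Find the parts tin that rattles and hold it out over the sorting tray

### The job

In one of the three closed parts tins standing in the slotted wooden rack the steel spacer has come loose. From left to right, lift every tin well clear of the rack, shake it and stand it back in its own slot (the right-hand one may stay in hand if it is the one); then hold the tin that rattles out over the middle of the green-rimmed tray beyond the rack, upright, still and clear above the tray, so that it can be taken from you and opened there. Finish while holding it there, without putting it down; leave the other two in their slots, and leave the tray and the things in it alone.

Things in the scene. Friction and masses are not known exactly. Their poses are not given: they have to be found in the camera images.
- rack: fixed hardwood rack, 110 x 208 x 28 mm, three parallel slots open at both ends, 26 mm wide, 74 mm apart, top edges chamfered 3 mm. Origin: centre of its underside, on the bench; x along the slots (ahead), y across to the left, z up. Slot middles at y = +74 (left), 0, -74 mm (right); slot floor at z = 10 mm, rib tops at 28 mm. Tins stand with their middle at x = 0
- tin_left: left of three like closed grey parts tins on edge in the rack: 98 mm long (along the slot), 23 thick (across it; grasp here), 62 tall, top 72 mm over the bench, about 0.25 kg filled. Origin on its left face: halfway along, 31 mm above its lower edge, 11 mm left of mid-thickness. Axes as it stands: x down, y along the slot (ahead), z across to the right
- tin_middle: middle tin, like tin_left in all. In one of the three (any) a round steel spacer, 40 mm across, 15 thick, about 0.15 kg, has come off its insert and rolls up to 52 mm along the tin's length, knocking on its ends; in the other two the filling sits fast and weighs about the same. The lids stay shut
- tin_right: right tin, like tin_left in all. Shaken along its length, or rocked end to end by 5 degrees or more, a loose spacer runs to the lower end within half a second: the knock shows in the force on the tool, and its weight shifts the moment on the tool by about 0.07 N m from one end to the other
- tray: shallow card sorting tray with a green rim and a pale speckled floor, loose, 148 (x) x 176 (y) x 20 mm high, beyond the rack, on the right of the red lap basin. Origin: centre of its underside. Not the like tray at the far left end of the bench
- cement: dark red stick of dop cement lying in the tray, 10 x 70 x 9 mm, loose; origin at the centre of the underside; bystander
- rough_stone: brown rough stone lying in the tray, 34 x 45 x 28 mm, loose; origin at the centre of the underside; bystander

How it is judged:
By the outcome, as a careful person would: the job done as asked, in the order asked, and still so for the second after the job is handed in, while the arm keeps its last pose, push and grip.
It also fails if it takes over 72 s, if anything falls off the work surface, if the arm or the gripper's body presses on something with over 40 N, if the wrist force passes 120 N, or if a joint passes its speed limit or range.

### The arm

A 7-joint arm with a two-finger parallel gripper is mounted at the origin on a cart in front of the work surface, level with it; the furniture and walls round the work are solid. World frame = base frame: x ahead of the robot, y to its left, z up, the work surface at z = 0. Lengths are in m, angles in rad, forces in N, time in s.
With the tool pointing down it reaches from about 0.4 to 0.85 m from the base axis. Payload 10.4 kg.
Tool frame: the origin (TCP) lies on the centre line of the jaws, within the pads' length; the fingertips stand 17 mm ahead of it and the grasp point (between the pads) lies 2 mm behind it; z points along the fingers, y is the line along which they close (so a half turn about z gives the same grasp; the last joint's range is limited). The gripper opens to 85 mm and grips with 20 to 120 N. Pads are 22 mm wide; open, the fingers measure 114 mm over their backs; the gripper's body (76 mm by 85 mm) begins 54 mm behind the grasp point. The pads swing forward as they close: fully open they stand 13 mm farther back than shut.
Start: joints at [1.296, 0.332, -0.065, 1.46, 0.022, 1.35, -0.088], TCP at [0.156, -0.605, 0.248] pointing down, gripper open.
Joint ranges: [-2.6, 2.6], [-0.5, 2.12], [-1.47, 1.34], [0.16, 2.42], [-1.27, 4.41], [0.06, 2.06], [-2.6, 2.6]. Speed limits (rad/s): [2.22, 2.22, 2.79, 2.79, 3.14, 3.14, 3.14].

### API

Orientations are given as a unit quaternion [x, y, z, w].
In Python, from workcell import get_obs, optics, job gives the robot as it stands. The module is installed in compiled form; this text tells all that it offers.
- The arm moves only by the tool send_rows, never from a script. Its argument "plan" is a list that holds one entry, the list of rows, each a list of 7 numbers: the turn, a rotation vector about the tool's x, y, z in units of 1.5 rad (1.0 is 1.5 rad), then the shift along the tool's x, y, z in units of 20 cm (1.0 is 20 cm), then the opening, from 0 (shut) to 1 (fully open). A call has 1 to 20 rows; each row shifts and turns the commanded pose from where the row before left it, along the tool's axes as they then stand; what a row does not reach is not made up. A row lasts 1/12 s, in which the tool goes at most 41.7 mm and 7.16 degrees, less where a joint would pass 70% of its speed; a pose out of reach is approached as far as the arm can. A call with a number of a shift or a turn outside -1 to 1 is refused whole. A call with a gripper value outside its range is refused whole. The fingers move at their own pace and stop on an object; "squeeze" is the grip in N (left out, the last holds). Time passes only in rows, so rows that do not move let the fingers close. It gives the time, the measured TCP pose, the force, the opening and the grip force at its end, in the units of the state.
- get_obs(): the state, without advancing time (a new reading comes with each control period).
- optics.camera(name): name is "side" or "top"; returns the picture (400x640x3 uint8, red, green, blue); there is no depth.
- optics.get_calibration(name): a dict with "intrinsics" (3x3 intrinsics, pixels), "distortion" ([k1, k2, p1, p2, k3] as OpenCV has them; the pictures are not rectified), "world_from_camera" (4x4, takes a point from camera to world coordinates). Camera axes: x right, y up, looking along -z (the intrinsics and any distortion apply to the point x, -y, -z); pixel columns grow to the right and rows downward; lengths in m; the calibration is good to about 2 mm. A picture is of the moment at which its call begins. get_calibration takes no time and is no camera call.
- job.hand_in(): hands the job in; it is judged then, once.
The state is a dict: "clock": time; "joint_pos": joint angles; "joint_velocities": joint speeds; "tau": joint torques, N m; "position": TCP position; "ee_rot": TCP orientation; "ft_force": force on the tool from outside, world axes, zero at the start; "torque": the same for the moment, N m; "grip_width": opening from 0.0 (shut) to 1.0 (fully open); "grasp_force": force on a finger pad.
Only numpy, scipy, OpenCV 4.12 (cv2) and the standard library are available. Lean on these libraries where they do the work, as an engineer would, in place of code of your own. Each camera call takes 0.05 s, during which the arm holds its last target. There are 200 camera calls.

## Working session

There is one attempt and no reset: what is moved stays moved. The work goes in short steps, Python scripts to look and compute and a tool call to move; the robot and the scene stay as the last step left them, time stands still between calls to the robot, and variables do not carry over. Pictures are saved under pics/ and viewed, at most 10 in all, crops included, and the job is handed in when it is done.

Besides the shell and the picture viewer there is one more tool, called after "Request:" by a JSON object that holds its "op" and its "data", one argument or row to a line. send_rows: Moves the arm, as the interface text tells. Its arguments: {"type":"object","properties":{"plan":{"type":"array"},"squeeze":{"type":"number"}},"required":["plan"]}

```bash
mkdir -p pics; python3 - <<'E'
from workcell import get_obs, optics, job
import cv2,numpy as np
o=get_obs()
for k,v in o.items(): print(k,np.round(v,4))
for n in("side","top"):
    cv2.imwrite(f"pics/{n}0.png",optics.camera(n)[:,:,::-1])
    c=optics.get_calibration(n); print(n,{k:np.round(v,4).tolist() for k,v in c.items()})
E
```

```text
clock 0.0
joint_pos [ 1.2964  0.3328 -0.0647  1.4609  0.0216  1.3499 -0.0885]
joint_velocities [-0.0007  0.0002  0.0005 -0.0007 -0.0004 -0.0018 -0.0005]
tau [-0.00000e+00 -6.25452e+01  4.87000e-02 -3.91608e+01  1.61000e-02
  9.80000e-03  0.00000e+00]
position [ 0.1556 -0.605   0.2475]
ee_rot [ 9.921e-01  1.256e-01 -1.000e-04 -7.000e-04]
ft_force [0.3917 0.1406 0.1628]
torque [ 0.0035  0.0253 -0.0754]
grasp_force 0.0
grip_width 0.996
side {'intrinsics': [[504.4422, 0.0, 323.8777], [0.0, 504.4422, 196.0776], [0.0, 0.0, 1.0]], 'distortion': [0.0386, 0.0, 0.0, 0.0, 0.0], 'world_from_camera': [[0.9996, -0.0278, 0.0023, 0.574], [0.017, 0.5444, -0.8386, -0.6707], [0.0221, 0.8384, 0.5447, 0.5548], [0.0, 0.0, 0.0, 1.0]]}
top {'intrinsics': [[386.2276, 0.0, 321.0129], [0.0, 386.2276, 202.3256], [0.0, 0.0, 1.0]], 'distortion': [-0.024, 0.0, 0.0, 0.0, 0.0], 'world_from_camera': [[0.0197, 0.9851, -0.1708, 0.4439], [-0.9998, 0.0197, -0.0021, 0.0519], [0.0013, 0.1708, 0.9853, 0.9025], [0.0, 0.0, 0.0, 1.0]]}
```

View pics/top0.png

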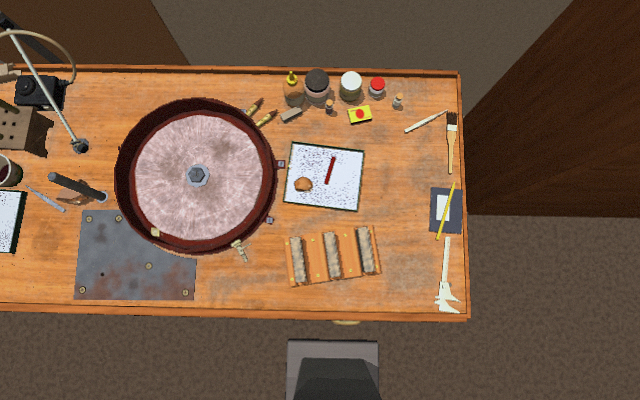

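View pics/side0.png

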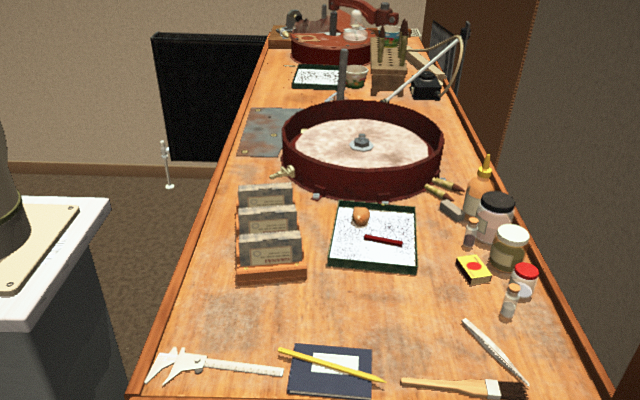

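The top view shows the rack around px (335,256), with the tins at about (299,260), (333,255) and (365,250). The tray is at about (324,176), holding the stone at (304,184) and the cement at (330,170). The side view shows the tins stacked at (265,195), (267,220) and (270,248), and the tray at (374,237). I'll enlarge both.

```bash
python3 - <<'E'
import cv2
a=cv2.imread("pics/top0.png")[215:295,275:390]; cv2.imwrite("pics/topc.png",cv2.resize(a,None,fx=6.9,fy=6.9,interpolation=cv2.INTER_CUBIC))
a=cv2.imread("pics/side0.png")[175:290,225:425]; cv2.imwrite("pics/sidec.png",cv2.resize(a,None,fx=4,fy=4,interpolation=cv2.INTER_CUBIC))
E
```

```text
(no output)
```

View pics/topc.png

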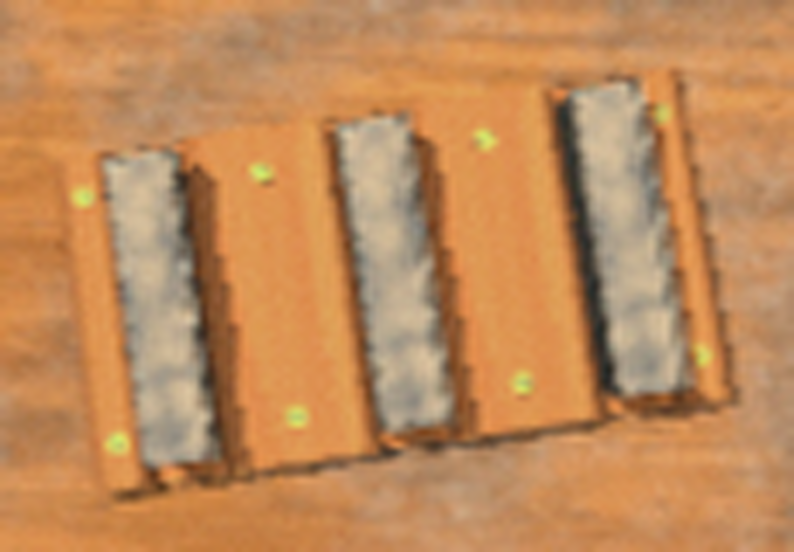

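View pics/sidec.png

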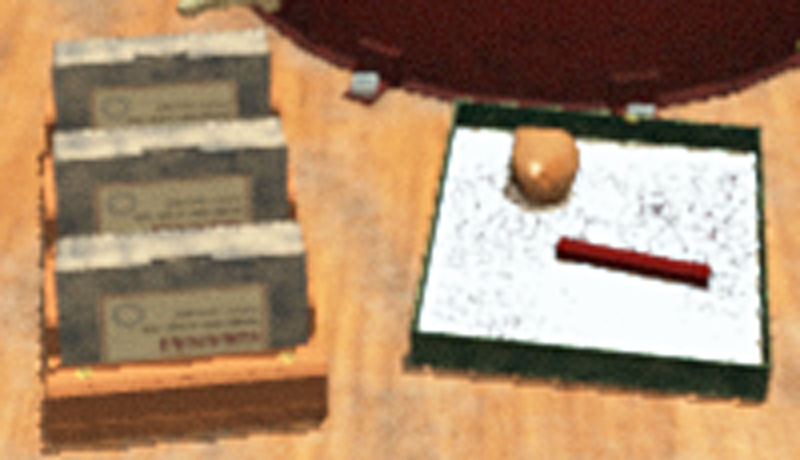

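In the crops I can read the four top corners of each tin in both views: the left tin's far-left corner is at top-crop (103,157) and side-crop (268,30). The tray rim corners in the side crop are at (457,104), (760,127), (770,368) and (412,335). Next I triangulate.

```bash
cat > h.py <<'E'
import numpy as np,cv2
from workcell import optics
def ray(n,p):
    c=optics.get_calibration(n);T=np.array(c["world_from_camera"])
    u=cv2.undistortPoints(np.array([[p]],float),np.array(c["intrinsics"]),np.array(c["distortion"]))[0,0]
    d=T[:3,:3]@[u[0],-u[1],-1]; return T[:3,3],d/np.linalg.norm(d)
def tri(pt,ps):
    A=0;b=0
    R=[ray("top",pt),ray("side",ps)]
    for o,d in R:
        P=np.eye(3)-np.outer(d,d);A=A+P;b=b+P@o
    x=np.linalg.solve(A,b); return x,max(np.linalg.norm((np.eye(3)-np.outer(d,d))@(x-o)) for o,d in R)
def onz(n,p,z):
    o,d=ray(n,p); return o+d*(z-o[2])/d[2]
E
python3 - <<'E'
from h import *
f=lambda p,s,o:(np.array(p)+.5)/s-.5+o
T={'L':[(103,157),(178,150),(218,460),(145,466)],'M':[(335,122),(408,114),(455,424),(378,432)],'R':[(568,90),(638,80),(693,388),(617,396)]}
S={'L':[(268,30),(271,55),(53,67),(53,40)],'M':[(283,118),(288,146),(55,158),(53,130)],'R':[(301,223),(305,251),(58,270),(55,240)]}
for k in T:
    X=[]
    for a,b in zip(T[k],S[k]):
        x,e=tri(f(a,6.9,[275,215]),f(b,4,[225,175]));X.append(x);print(k,np.round(x*1e3,1),round(e*1e3,1))
    X=np.array(X);v=X[0]+X[1]-X[2]-X[3]
    Y=np.array([onz("top",f(a,6.9,[275,215]),.072) for a in T[k]])
    Z=np.array([onz("side",f(a,4,[225,175]),.072) for a in S[k]])
    for q in(X,Y,Z):
        v=q[0]+q[1]-q[2]-q[3]
        print(' mean',np.round(q.mean(0)*1e3,1),'yaw',np.degrees(np.arctan2(v[1],v[0])).round(2),'len',np.linalg.norm(v)/2)
tt=[(293,142),(364,150),(359,211),(284,203)];ss=[(457,104),(760,127),(770,368),(412,335)]
# top order: NearL? -> far-left, far-right, near-right, near-left
ss=[ss[1],ss[2],ss[3],ss[0]]
X=[]
for a,b in zip(tt,ss):
    x,e=tri(a,f(b,4,[225,175]));X.append(x);print(np.round(x*1e3,1),round(e*1e3,1), np.round(1e3*onz("top",a,.02),1),np.round(1e3*onz("side",f(b,4,[225,175]),.02),1))
print(np.mean(X,0))
E
```

```text
L [511.1 120.2  69.6] 0.8
L [513.9  96.8  70.8] 1.0
L [418.8  81.8  70.9] 0.6
L [415.9 103.9  71.2] 0.1
 mean [464.9 100.7  70.6] yaw 9.32 len 0.09642911269866541
 mean [464.3 100.5  72. ] yaw 9.3 len 0.0955895320499352
 mean [465.8  98.6  72. ] yaw 8.56 len 0.09677676811024101
M [523.1  47.9  69.9] 0.4
M [526.3  25.1  71.1] 0.7
M [431.2   9.5  72.8] 0.7
M [427.4  32.8  70.8] 0.2
 mean [477.   28.8  71.2] yaw 9.15 len 0.09660951533729341
 mean [476.5  28.8  72. ] yaw 9.2 len 0.09613567833652352
 mean [477.5  27.7  72. ] yaw 8.07 len 0.09672865193508143
R [534.8 -25.1  68.8] 0.5
R [537.9 -46.8  71.6] 0.3
R [443.7 -63.5  72.1] 0.9
R [439.8 -40.7  69. ] 0.1
 mean [489.1 -44.   70.4] yaw 9.69 len 0.09597787189940904
 mean [488.6 -43.9  72. ] yaw 9.73 len 0.09578013887944697
 mean [489.7 -46.1  72. ] yaw 9.44 len 0.09564076372195558
[742.7 123.4  21. ] 1.5 [741.5 123.5  20. ] [744.6 125.6  20. ]
[725.7 -46.1  18.4] 0.1 [725.1 -45.9  20. ] [725.3 -47.9  20. ]
[579.7 -34.3  20. ] 1.4 [578.3 -34.4  20. ] [581.1 -33.9  20. ]
[597.5 140.1  17.9] 3.5 [593.5 139.5  20. ] [600.9 138.1  20. ]
[0.66138763 0.04579992 0.01930586]
```

Tin tops come out at z≈71 mm (72 expected), lengths 96–97 mm, spacing about 73.5 mm and yaw about 9.4°. The tray centre is at about (0.661, 0.046), with its rim at 19–20 mm. All of this is plausible, so I'm moving to the left tin in two legs at the present height.

Request:
{"op": "send_rows", "data": {
  "plan": [
    [[0,0,0.058,0,0,0,0.6],[0,0,0,0.13,-0.086,0,0.6],[0,0,0,0.13,-0.086,0,0.6],[0,0,0,0.13,-0.086,0,0.6],[0,0,0,0.13,-0.086,0,0.6],[0,0,0,0.13,-0.086,0,0.6],[0,0,0,0.13,-0.086,0,0.6],[0,0,0,0.13,-0.086,0,0.6],[0,0,0,0.13,-0.086,0,0.6],[0,0,0,0.13,-0.086,0,0.6],[0,0,0,0.13,-0.086,0,0.6],[0,0,0,0.13,-0.086,0,0.6],[0,0,0,0.13,-0.086,0,0.6]]
  ],
  "squeeze": 70
}}

```text
clock: 1.18
position: [0.4304, -0.3492, 0.2481]
ee_rot: [0.997, 0.082, -0.0, -0.0]
ft_force: [0.7, -0.6, -0.4]
grip_width: 0.6
grasp_force: 0.0
```

Request:
{"op": "send_rows", "data": {
  "plan": [
    [[0,0,0,0.042,-0.169,0,0.6],[0,0,0,0.042,-0.169,0,0.6],[0,0,0,0.042,-0.169,0,0.6],[0,0,0,0.042,-0.169,0,0.6],[0,0,0,0.042,-0.169,0,0.6],[0,0,0,0.042,-0.169,0,0.6],[0,0,0,0.042,-0.169,0,0.6],[0,0,0,0.042,-0.169,0,0.6],[0,0,0,0.042,-0.169,0,0.6],[0,0,0,0.042,-0.169,0,0.6],[0,0,0,0.042,-0.169,0,0.6],[0,0,0,0.042,-0.169,0,0.6],[0,0,0,0.042,-0.169,0,0.6],[0,0,0,0,0,0,0.6],[0,0,0,0,0,0,0.6],[0,0,0,0,0,0,0.6]]
  ]
}}

```text
clock: 2.52
position: [0.4651, 0.1004, 0.248]
ee_rot: [0.997, 0.082, -0.0, 0.0]
ft_force: [-0.3, 1.0, 0.3]
grip_width: 0.594
grasp_force: 0.0
```

```bash
cat > st.py <<'E'
import sys
from h import *
from workcell import get_obs
from scipy.spatial.transform import Rotation as Ro
o=get_obs();R=Ro.from_quat(o["ee_rot"]).as_matrix();p=np.array(o["position"])
print("t",round(float(o["clock"]),2),"p",(p*1e3).round(1),"xyaw",np.degrees(np.arctan2(R[1,0],R[0,0])).round(2),"ztool",R[:,2].round(4),"F",np.round(o["ft_force"],2),"M",np.round(o["torque"],3),"w",round(float(o["grip_width"]),3),round(float(o["grasp_force"]),1))
if len(sys.argv)>3:
    t=np.array(list(map(float,sys.argv[1:4])))/1e3; print("shift units",(R.T@(t-p)/.2).round(4))
E
python3 st.py 464.9 100.7 120
```

```text
t 2.52 p [465.1 100.4 248. ] xyaw 9.45 ztool [-6.e-04 -4.e-04 -1.e+00] F [-0.33  1.02  0.29] M [-0.043 -0.026  0.016] w 0.594 0.0
shift units [-6.000e-04 -1.700e-03  6.399e-01]
```

Request:
{"op": "send_rows", "data": {
  "plan": [
    [[0,0,0,0,0,0.15,0.6],[0,0,0,0,0,0.15,0.6],[0,0,0,0,0,0.15,0.6],[0,0,0,0,0,0.15,0.6],[0,0,0,0,0,0.12,0.6],[0,0,0,0,0,0.09,0.6],[0,0,0,0,0,0.06,0.6],[0,0,0,0,0,0.05,0.6],[0,0,0,0,0,0.05,0.6],[0,0,0,0,0,0,0.6],[0,0,0,0,0,0,0.6]]
  ]
}}

```text
clock: 3.43
position: [0.4654, 0.1007, 0.0545]
ee_rot: [0.997, 0.082, -0.0, 0.0]
ft_force: [1.0, -0.4, -0.1]
grip_width: 0.597
grasp_force: 0.0
```

```bash
python3 - <<'E'
import cv2
from workcell import optics
a=optics.camera("side")[:,:,::-1]; cv2.imwrite("pics/s1.png",cv2.resize(a[90:300,180:380],None,fx=2.8,fy=2.8,interpolation=cv2.INTER_CUBIC))
E
python3 st.py
```

```text
t 3.48 p [465.8 100.9  54.9] xyaw 9.43 ztool [ 9.e-04  0.e+00 -1.e+00] F [-0.11  0.07  0.94] M [-0.002 -0.031 -0.038] w 0.602 0.0
```

View pics/s1.png

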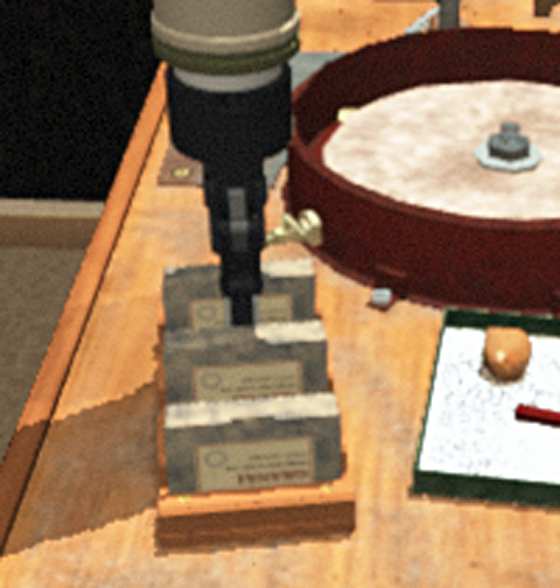

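The right-hand finger stands in the gap between the left and middle tins at (240,290), centred along the tin and clear of everything. I'm closing now.

Request:
{"op": "send_rows", "data": {
  "plan": [
    [[0,0,0,0,0,0,0.1],[0,0,0,0,0,0,0.1],[0,0,0,0,0,0,0.1],[0,0,0,0,0,0,0.1],[0,0,0,0,0,0,0.1],[0,0,0,0,0,0,0.1],[0,0,0,0,0,0,0.1],[0,0,0,0,0,0,0.1]]
  ]
}}

```text
clock: 4.15
position: [0.4659, 0.101, 0.0551]
ee_rot: [0.997, 0.082, 0.001, 0.0]
ft_force: [-1.5, -0.4, 7.1]
grip_width: 0.256
grasp_force: 68.8
```

```bash
python3 st.py
```

```text
t 4.15 p [465.9 101.   55.1] xyaw 9.44 ztool [ 1.4e-03 -1.0e-04 -1.0e+00] F [-1.51 -0.36  7.07] M [-0.123  0.333 -0.014] w 0.256 68.8
```

Request:
{"op": "send_rows", "data": {
  "plan": [
    [[0,0,0,0,0,-0.03,0.1],[0,0,0,0,0,-0.05,0.1],[0,0,0,0,0,-0.07,0.1],[0,0,0,0,0,-0.1,0.1],[0,0,0,0,0,-0.1,0.1],[0,0,0,0,0,-0.1,0.1],[0,0,0,0,0,-0.1,0.1],[0,0,0,0,0,-0.07,0.1],[0,0,0,0,0,-0.03,0.1],[0,0,0,0,0,0,0.1],[0,0,0,0.12,0,0,0.1],[0,0,0,0.12,0,0,0.1],[0,0,0,-0.12,0,0,0.1],[0,0,0,-0.12,0,0,0.1],[0,0,0,-0.12,0,0,0.1],[0,0,0,0.12,0,0,0.1],[0,0,0,0.12,0,0,0.1],[0,0,0,-0.12,0,0,0.1],[0,0,0,0,0,0,0.1],[0,0,0,0,0,0,0.1]]
  ]
}}

```text
clock: 5.82
position: [0.4643, 0.1006, 0.1829]
ee_rot: [0.997, 0.082, -0.001, -0.0]
ft_force: [0.4, 0.3, -2.1]
grip_width: 0.254
grasp_force: 70.3
```

Request:
{"op": "send_rows", "data": {
  "plan": [
    [[0,0.06,0,0,0,0,0.1],[0,0.06,0,0,0,0,0.1],[0,0.06,0,0,0,0,0.1],[0,0,0,0,0,0,0.1],[0,0,0,0,0,0,0.1],[0,0,0,0,0,0,0.1],[0,0,0,0,0,0,0.1],[0,0,0,0,0,0,0.1],[0,0,0,0,0,0,0.1],[0,0,0,0,0,0,0.1],[0,0,0,0,0,0,0.1]]
  ]
}}

```text
clock: 6.73
position: [0.4654, 0.101, 0.1842]
ee_rot: [0.988, 0.082, 0.134, -0.011]
ft_force: [0.0, -0.6, -2.2]
grip_width: 0.258
grasp_force: 70.4
```

```bash
cat > rd.py <<'E'
from h import *
from workcell import get_obs
from scipy.spatial.transform import Rotation as Ro
M=[];F=[]
for i in range(10):
    o=get_obs();R=Ro.from_quat(o["ee_rot"]).as_matrix();M.append(R.T@o["torque"]);F.append(o["ft_force"]);optics.camera("top")
M=np.array(M);print("tool M mean",M.mean(0).round(3),"sem",(M.std(0)/3).round(3),"Fworld",np.mean(F,0).round(2),"ztool",R[:,2].round(3))
E
python3 rd.py; python3 st.py
```

```text
tool M mean [ 0.001 -0.442  0.009] sem [0.009 0.014 0.006] Fworld [-0.01  0.1  -2.5 ] ztool [ 0.263  0.044 -0.964]
t 7.23 p [465.3 100.8 184.3] xyaw 9.44 ztool [ 0.2632  0.0436 -0.9638] F [ 0.06  0.09 -2.73] M [-0.085  0.409  0.046] w 0.256 70.4
```

Request:
{"op": "send_rows", "data": {
  "plan": [
    [[0,-0.06,0,0,0,0,0.1],[0,-0.06,0,0,0,0,0.1],[0,-0.06,0,0,0,0,0.1],[0,-0.06,0,0,0,0,0.1],[0,-0.06,0,0,0,0,0.1],[0,-0.06,0,0,0,0,0.1],[0,0,0,0,0,0,0.1],[0,0,0,0,0,0,0.1],[0,0,0,0,0,0,0.1],[0,0,0,0,0,0,0.1],[0,0,0,0,0,0,0.1],[0,0,0,0,0,0,0.1],[0,0,0,0,0,0,0.1],[0,0,0,0,0,0,0.1]]
  ]
}}

```text
clock: 8.4
position: [0.4653, 0.1007, 0.1846]
ee_rot: [0.988, 0.081, -0.134, 0.011]
ft_force: [0.1, -0.6, -2.3]
grip_width: 0.253
grasp_force: 70.4
```

```bash
python3 rd.py; python3 st.py
```

```text
tool M mean [-0.004  0.441 -0.008] sem [0.01  0.01  0.012] Fworld [-0.    0.   -2.49] ztool [-0.263 -0.044 -0.964]
t 8.9 p [465.3 100.9 184.3] xyaw 9.44 ztool [-0.2631 -0.0438 -0.9638] F [-0.82  0.44 -2.83] M [ 0.064 -0.429 -0.064] w 0.256 70.4
```

Request:
{"op": "send_rows", "data": {
  "plan": [
    [[0,0.06,0,0,0,0,0.1],[0,0.06,0,0,0,0,0.1],[0,0.03,0,0,0,0,0.1],[0,0.02,0,0,0,0,0.1],[0,0.01,0,0,0,0,0.1],[0,0,0,0,0,0,0.1],[0,0,0,0,0,0,0.1],[0,0,0,0,0,0,0.1],[0,0,0,0,0,0,0.1]]
  ]
}}

```text
clock: 9.65
position: [0.4655, 0.101, 0.1841]
ee_rot: [0.997, 0.082, -0.0, -0.0]
ft_force: [1.2, -1.1, -2.3]
grip_width: 0.255
grasp_force: 70.4
```

```bash
python3 rd.py; python3 st.py 465.3 100.7 57.5
```

```text
tool M mean [-0.005  0.006  0.002] sem [0.011 0.01  0.012] Fworld [-0.12  0.15 -2.77] ztool [-0. -0. -1.]
t 10.15 p [465.3 100.9 184.3] xyaw 9.45 ztool [ 0.e+00 -1.e-04 -1.e+00] F [-0.46  0.62 -3.08] M [0.011 0.041 0.003] w 0.255 70.4
shift units [-1.000e-04  7.000e-04  6.339e-01]
```

Request:
{"op": "send_rows", "data": {
  "plan": [
    [[0,0.06,0,0,0,0,0.1],[0,0.06,0,0,0,0,0.1],[0,0,0,0,0,0,0.1],[0,0,0,0,0,0,0.1],[0,0,0,0,0,0,0.1],[0,0,0,0,0,0,0.1],[0,0,0,0,0,0,0.1],[0,0,0,0,0,0,0.1],[0,-0.06,0,0,0,0,0.1],[0,-0.03,0,0,0,0,0.1],[0,-0.02,0,0,0,0,0.1],[0,-0.01,0,0,0,0,0.1],[0,0,0,0,0,0,0.1],[0,0,0,0,0,0,0.1],[0,0,0,0,0,0,0.1],[0,0,0,0,0,0,0.1]]
  ]
}}

```text
clock: 11.48
position: [0.4651, 0.1007, 0.1844]
ee_rot: [0.997, 0.082, 0.0, 0.0]
ft_force: [0.7, 0.5, -3.3]
grip_width: 0.256
grasp_force: 70.4
```

```bash
python3 rd.py; python3 st.py 465.3 100.7 57.5
```

```text
tool M mean [-0.012 -0.01  -0.01 ] sem [0.006 0.009 0.01 ] Fworld [ 0.15 -0.04 -2.76] ztool [ 0. -0. -1.]
t 11.98 p [465.3 100.8 184.3] xyaw 9.44 ztool [ 1.e-04 -1.e-04 -1.e+00] F [-0.45  0.53 -2.45] M [-0.014  0.003 -0.012] w 0.257 70.4
shift units [-1.000e-04  6.000e-04  6.341e-01]
```

The level readings after tilting each way differ by only 0.016 ± 0.014, against about 0.07 if loose, so the left tin seems fast. It goes back in its slot.

Request:
{"op": "send_rows", "data": {
  "plan": [
    [[0,0,0,0,0,0.07,0.1],[0,0,0,0,0,0.12,0.1],[0,0,0,0,0,0.12,0.1],[0,0,0,0,0,0.1,0.1],[0,0,0,0,0,0.06,0.1],[0,0,0,0,0,0.03,0.1],[0,0,0,0,0,0.03,0.1],[0,0,0,0,0,0.03,0.1],[0,0,0,0,0,0.03,0.1],[0,0,0,0,0,0.02,0.1],[0,0,0,0,0,0.02,0.1],[0,0,0,0,0,0.01,0.1],[0,0,0,0,0,0,0.1],[0,0,0,0,0,0,0.1],[0,0,0,0,0,0,0.1]]
  ]
}}

```text
clock: 13.23
position: [0.4655, 0.1009, 0.0565]
ee_rot: [0.997, 0.082, 0.0, 0.0]
ft_force: [-0.6, 0.4, -2.2]
grip_width: 0.256
grasp_force: 70.4
```

```bash
python3 st.py
```

```text
t 13.23 p [465.5 100.9  56.5] xyaw 9.45 ztool [ 4.e-04 -1.e-04 -1.e+00] F [-0.61  0.4  -2.25] M [-0.001 -0.063 -0.   ] w 0.256 70.4
```

Request:
{"op": "send_rows", "data": {
  "plan": [
    [[0,0,0,0,0,0.004,0.1],[0,0,0,0,0,0.003,0.1],[0,0,0,0,0,0,0.1],[0,0,0,0,0,0,0.1]]
  ]
}}

```text
clock: 13.57
position: [0.4654, 0.1008, 0.0551]
ee_rot: [0.997, 0.082, 0.0, 0.0]
ft_force: [-1.1, -0.6, 2.7]
grip_width: 0.256
grasp_force: 70.8
```

```bash
python3 st.py
```

```text
t 13.57 p [465.4 100.8  55.1] xyaw 9.44 ztool [ 3.e-04 -2.e-04 -1.e+00] F [-1.13 -0.61  2.67] M [-0.1    0.193 -0.012] w 0.256 70.8
```

Request:
{"op": "send_rows", "data": {
  "plan": [
    [[0,0,0,0,0,0,0.6],[0,0,0,0,0,0,0.6],[0,0,0,0,0,0,0.6],[0,0,0,0,0,0,0.6],[0,0,0,0,0,0,0.6],[0,0,0,0,0,-0.05,0.6],[0,0,0,0,0,-0.1,0.6],[0,0,0,0,0,-0.15,0.6],[0,0,0,0,0,-0.1,0.6],[0,0,0,0,0,-0.05,0.6],[0,0,0,0,0,0,0.6]]
  ]
}}

```text
clock: 14.48
position: [0.4666, 0.1011, 0.1473]
ee_rot: [0.997, 0.082, 0.002, 0.0]
ft_force: [0.7, 0.1, -0.3]
grip_width: 0.605
grasp_force: 0.0
```

```bash
python3 st.py 477.1 28.5 54.5
```

```text
t 14.48 p [466.6 101.1 147.3] xyaw 9.43 ztool [ 4.1e-03 -3.0e-04 -1.0e+00] F [ 0.68  0.06 -0.31] M [ 0.007 -0.     0.007] w 0.605 0.0
shift units [-0.0094  0.3663  0.4644]
```

Request:
{"op": "send_rows", "data": {
  "plan": [
    [[0,0,0,0,0.06,0,0.6],[0,0,0,0,0.1,0,0.6],[0,0,0,0,0.1,0,0.6],[0,0,0,0,0.07,0,0.6],[0,0,0,0,0.036,0,0.6],[0,0,0,0,0,0,0.6],[0,0,0,0,0,0.06,0.6],[0,0,0,0,0,0.1,0.6],[0,0,0,0,0,0.12,0.6],[0,0,0,0,0,0.1,0.6],[0,0,0,0,0,0.05,0.6],[0,0,0,0,0,0.02,0.6],[0,0,0,0,0,0,0.6],[0,0,0,0,0,0,0.6]]
  ]
}}

```text
clock: 15.65
position: [0.4776, 0.0292, 0.0554]
ee_rot: [0.997, 0.083, 0.0, -0.0]
ft_force: [-0.4, -0.2, 0.2]
grip_width: 0.598
grasp_force: 0.0
```

```bash
python3 st.py 477.1 28.5 54.5
```

```text
t 15.65 p [477.6  29.2  55.4] xyaw 9.48 ztool [ 6.e-04  2.e-04 -1.e+00] F [-0.43 -0.24  0.22] M [-0.015 -0.044 -0.046] w 0.598 0.0
shift units [-0.0033  0.0031  0.0047]
```

Next: grasp, lift, shake, then tilt each way exactly as with the first tin.

Request:
{"op": "send_rows", "data": {
  "plan": [
    [[0,0,0,0,0,0,0.1],[0,0,0,0,0,0,0.1],[0,0,0,0,0,0,0.1],[0,0,0,0,0,0,0.1],[0,0,0,0,0,0,0.1],[0,0,0,0,0,0,0.1],[0,0,0,0,0,0,0.1],[0,0,0,0,0,0,0.1]]
  ]
}}

```text
clock: 16.32
position: [0.478, 0.0287, 0.0559]
ee_rot: [0.997, 0.082, 0.001, 0.0]
ft_force: [-0.8, 1.3, 6.7]
grip_width: 0.254
grasp_force: 68.9
```

```bash
python3 st.py
```

```text
t 16.32 p [478.   28.7  55.9] xyaw 9.43 ztool [ 1.8e-03 -3.0e-04 -1.0e+00] F [-0.78  1.31  6.7 ] M [ 0.04   0.319 -0.009] w 0.254 68.9
```

Request:
{"op": "send_rows", "data": {
  "plan": [
    [[0,0,0,0,0,-0.03,0.1],[0,0,0,0,0,-0.05,0.1],[0,0,0,0,0,-0.07,0.1],[0,0,0,0,0,-0.1,0.1],[0,0,0,0,0,-0.1,0.1],[0,0,0,0,0,-0.1,0.1],[0,0,0,0,0,-0.1,0.1],[0,0,0,0,0,-0.07,0.1],[0,0,0,0,0,-0.03,0.1],[0,0,0,0,0,0,0.1],[0,0,0,0.12,0,0,0.1],[0,0,0,0.12,0,0,0.1],[0,0,0,-0.12,0,0,0.1],[0,0,0,-0.12,0,0,0.1],[0,0,0,-0.12,0,0,0.1],[0,0,0,0.12,0,0,0.1],[0,0,0,0.12,0,0,0.1],[0,0,0,-0.12,0,0,0.1],[0,0,0,0,0,0,0.1],[0,0,0,0,0,0,0.1]]
  ]
}}

```text
clock: 17.98
position: [0.4763, 0.0285, 0.1835]
ee_rot: [0.997, 0.082, -0.001, -0.0]
ft_force: [0.6, -0.7, -1.9]
grip_width: 0.257
grasp_force: 69.9
```

Request:
{"op": "send_rows", "data": {
  "plan": [
    [[0,0.06,0,0,0,0,0.1],[0,0.06,0,0,0,0,0.1],[0,0.06,0,0,0,0,0.1],[0,0,0,0,0,0,0.1],[0,0,0,0,0,0,0.1],[0,0,0,0,0,0,0.1],[0,0,0,0,0,0,0.1],[0,0,0,0,0,0,0.1],[0,0,0,0,0,0,0.1],[0,0,0,0,0,0,0.1],[0,0,0,0,0,0,0.1]]
  ]
}}

```text
clock: 18.9
position: [0.4774, 0.0288, 0.1848]
ee_rot: [0.988, 0.082, 0.134, -0.011]
ft_force: [-0.6, -0.8, -2.5]
grip_width: 0.255
grasp_force: 70.0
```

```bash
python3 rd.py
```

```text
tool M mean [-0.003 -0.427  0.012] sem [0.007 0.006 0.01 ] Fworld [-0.09 -0.27 -2.47] ztool [ 0.263  0.044 -0.964]
```

Request:
{"op": "send_rows", "data": {
  "plan": [
    [[0,-0.06,0,0,0,0,0.1],[0,-0.06,0,0,0,0,0.1],[0,-0.03,0,0,0,0,0.1],[0,-0.02,0,0,0,0,0.1],[0,-0.01,0,0,0,0,0.1],[0,0,0,0,0,0,0.1],[0,0,0,0,0,0,0.1],[0,0,0,0,0,0,0.1],[0,0,0,0,0,0,0.1]]
  ]
}}

```text
clock: 20.15
position: [0.4771, 0.0284, 0.185]
ee_rot: [0.997, 0.082, 0.0, 0.0]
ft_force: [0.7, 0.4, -2.0]
grip_width: 0.259
grasp_force: 70.0
```

```bash
python3 rd.py
```

```text
tool M mean [0.    0.018 0.008] sem [0.012 0.013 0.008] Fworld [ 0.08  0.09 -2.82] ztool [ 0. -0. -1.]
```

Request:
{"op": "send_rows", "data": {
  "plan": [
    [[0,-0.06,0,0,0,0,0.1],[0,-0.06,0,0,0,0,0.1],[0,-0.06,0,0,0,0,0.1],[0,0,0,0,0,0,0.1],[0,0,0,0,0,0,0.1],[0,0,0,0,0,0,0.1],[0,0,0,0,0,0,0.1],[0,0,0,0,0,0,0.1],[0,0,0,0,0,0,0.1],[0,0,0,0,0,0,0.1],[0,0,0,0,0,0,0.1]]
  ]
}}

```text
clock: 21.57
position: [0.4772, 0.0285, 0.1852]
ee_rot: [0.988, 0.081, -0.134, 0.011]
ft_force: [0.1, 0.2, -2.7]
grip_width: 0.252
grasp_force: 70.0
```

```bash
python3 rd.py
```

```text
tool M mean [-0.017  0.43   0.012] sem [0.007 0.005 0.012] Fworld [ 0.09 -0.05 -2.72] ztool [-0.263 -0.044 -0.964]
```

Request:
{"op": "send_rows", "data": {
  "plan": [
    [[0,0.06,0,0,0,0,0.1],[0,0.06,0,0,0,0,0.1],[0,0.03,0,0,0,0,0.1],[0,0.02,0,0,0,0,0.1],[0,0.01,0,0,0,0,0.1],[0,0,0,0,0,0,0.1],[0,0,0,0,0,0,0.1],[0,0,0,0,0,0,0.1],[0,0,0,0,0,0,0.1]]
  ]
}}

```text
clock: 22.82
position: [0.4775, 0.0289, 0.1848]
ee_rot: [0.997, 0.082, -0.0, -0.0]
ft_force: [0.4, 0.6, -1.8]
grip_width: 0.257
grasp_force: 70.0
```

```bash
python3 rd.py; python3 st.py
```

```text
tool M mean [ 0.01  -0.005 -0.002] sem [0.013 0.01  0.006] Fworld [ 0.04  0.04 -2.18] ztool [-0. -0. -1.]
t 23.32 p [477.3  28.6 184.9] xyaw 9.44 ztool [-1.e-04 -1.e-04 -1.e+00] F [-1.1  -0.55 -1.73] M [ 0.014 -0.034 -0.037] w 0.26 70.0
```

The middle tin looks like the left one (M difference 0.857 vs 0.883, no level offset). Back in its slot with it.

Request:
{"op": "send_rows", "data": {
  "plan": [
    [[0,0,0,0,0,0.07,0.1],[0,0,0,0,0,0.12,0.1],[0,0,0,0,0,0.12,0.1],[0,0,0,0,0,0.1,0.1],[0,0,0,0,0,0.06,0.1],[0,0,0,0,0,0.03,0.1],[0,0,0,0,0,0.03,0.1],[0,0,0,0,0,0.03,0.1],[0,0,0,0,0,0.03,0.1],[0,0,0,0,0,0.02,0.1],[0,0,0,0,0,0.02,0.1],[0,0,0,0,0,0.01,0.1],[0,0,0,0,0,0.004,0.1],[0,0,0,0,0,0.003,0.1],[0,0,0,0,0,0,0.1],[0,0,0,0,0,0,0.1]]
  ]
}}

```text
clock: 24.65
position: [0.4774, 0.0286, 0.0559]
ee_rot: [0.997, 0.082, 0.0, 0.0]
ft_force: [-4.4, -0.8, 4.6]
grip_width: 0.258
grasp_force: 70.8
```

```bash
python3 st.py
```

```text
t 24.65 p [477.4  28.6  55.9] xyaw 9.44 ztool [ 3.e-04 -4.e-04 -1.e+00] F [-4.43 -0.75  4.63] M [-0.074  0.575  0.069] w 0.258 70.8
```

Request:
{"op": "send_rows", "data": {
  "plan": [
    [[0,0,0,0,0,0,0.6],[0,0,0,0,0,0,0.6],[0,0,0,0,0,0,0.6],[0,0,0,0,0,0,0.6],[0,0,0,0,0,0,0.6],[0,0,0,0,0,-0.05,0.6],[0,0,0,0,0,-0.1,0.6],[0,0,0,0,0,-0.15,0.6],[0,0,0,0,0,-0.1,0.6],[0,0,0,0,0,-0.05,0.6],[0,0,0,0,0,0,0.6],[0,0,0,0,0.06,0,0.6],[0,0,0,0,0.1,0,0.6],[0,0,0,0,0.1,0,0.6],[0,0,0,0,0.07,0,0.6],[0,0,0,0,0.04,0,0.6],[0,0,0,0,0,0,0.6]]
  ]
}}

```text
clock: 26.07
position: [0.4889, -0.0467, 0.1442]
ee_rot: [0.997, 0.081, -0.001, -0.0]
ft_force: [0.6, 0.4, -0.2]
grip_width: 0.597
grasp_force: 0.0
```

Request:
{"op": "send_rows", "data": {
  "plan": [
    [[0,0,0,0,0,0.06,0.6],[0,0,0,0,0,0.1,0.6],[0,0,0,0,0,0.12,0.6],[0,0,0,0,0,0.1,0.6],[0,0,0,0,0,0.05,0.6],[0,0,0,0,0,0.02,0.6],[0,0,0,0,0,0,0.6],[0,0,0,0,0,0,0.6]]
  ]
}}

```text
clock: 26.73
position: [0.4898, -0.0439, 0.0561]
ee_rot: [0.997, 0.083, 0.0, -0.0]
ft_force: [0.8, 0.2, 0.7]
grip_width: 0.601
grasp_force: 0.0
```

```bash
python3 st.py 489.2 -44.4 54.5
```

```text
t 26.73 p [489.8 -43.9  56.1] xyaw 9.48 ztool [ 7.e-04  1.e-04 -1.e+00] F [0.77 0.25 0.75] M [ 0.039 -0.049  0.042] w 0.601 0.0
shift units [-0.0036  0.0019  0.0077]
```

Request:
{"op": "send_rows", "data": {
  "plan": [
    [[0,0,0,0,0,0,0.1],[0,0,0,0,0,0,0.1],[0,0,0,0,0,0,0.1],[0,0,0,0,0,0,0.1],[0,0,0,0,0,0,0.1],[0,0,0,0,0,0,0.1],[0,0,0,0,0,0,0.1],[0,0,0,0,0,0,0.1]]
  ]
}}

```text
clock: 27.4
position: [0.4901, -0.0444, 0.0565]
ee_rot: [0.997, 0.082, 0.001, 0.0]
ft_force: [-1.1, 0.3, 7.1]
grip_width: 0.259
grasp_force: 68.9
```

```bash
python3 st.py
```

```text
t 27.4 p [490.1 -44.4  56.5] xyaw 9.43 ztool [ 1.6e-03 -6.0e-04 -1.0e+00] F [-1.06  0.32  7.13] M [0.049 0.25  0.018] w 0.259 68.9
```

Request:
{"op": "send_rows", "data": {
  "plan": [
    [[0,0,0,0,0,-0.03,0.1],[0,0,0,0,0,-0.05,0.1],[0,0,0,0,0,-0.07,0.1],[0,0,0,0,0,-0.1,0.1],[0,0,0,0,0,-0.1,0.1],[0,0,0,0,0,-0.1,0.1],[0,0,0,0,0,-0.1,0.1],[0,0,0,0,0,-0.07,0.1],[0,0,0,0,0,-0.03,0.1],[0,0,0,0,0,0,0.1],[0,0,0,0.12,0,0,0.1],[0,0,0,0.12,0,0,0.1],[0,0,0,-0.12,0,0,0.1],[0,0,0,-0.12,0,0,0.1],[0,0,0,-0.12,0,0,0.1],[0,0,0,0.12,0,0,0.1],[0,0,0,0.12,0,0,0.1],[0,0,0,-0.12,0,0,0.1],[0,0,0,0,0,0,0.1],[0,0,0,0,0,0,0.1]]
  ]
}}

```text
clock: 29.07
position: [0.4884, -0.0444, 0.1841]
ee_rot: [0.997, 0.082, -0.001, -0.0]
ft_force: [-0.1, -0.4, -2.5]
grip_width: 0.256
grasp_force: 71.5
```

Request:
{"op": "send_rows", "data": {
  "plan": [
    [[0,0.06,0,0,0,0,0.1],[0,0.06,0,0,0,0,0.1],[0,0.06,0,0,0,0,0.1],[0,0,0,0,0,0,0.1],[0,0,0,0,0,0,0.1],[0,0,0,0,0,0,0.1],[0,0,0,0,0,0,0.1],[0,0,0,0,0,0,0.1],[0,0,0,0,0,0,0.1],[0,0,0,0,0,0,0.1],[0,0,0,0,0,0,0.1]]
  ]
}}

```text
clock: 29.98
position: [0.4896, -0.0441, 0.1854]
ee_rot: [0.988, 0.082, 0.134, -0.011]
ft_force: [-0.0, -0.3, -2.2]
grip_width: 0.256
grasp_force: 71.8
```

```bash
python3 rd.py
```

```text
tool M mean [ 0.008 -0.384  0.008] sem [0.008 0.012 0.011] Fworld [ 0.08 -0.53 -2.51] ztool [ 0.263  0.044 -0.964]
```

Request:
{"op": "send_rows", "data": {
  "plan": [
    [[0,-0.06,0,0,0,0,0.1],[0,-0.06,0,0,0,0,0.1],[0,-0.03,0,0,0,0,0.1],[0,-0.02,0,0,0,0,0.1],[0,-0.01,0,0,0,0,0.1],[0,0,0,0,0,0,0.1],[0,0,0,0,0,0,0.1],[0,0,0,0,0,0,0.1],[0,0,0,0,0,0,0.1]]
  ]
}}

```text
clock: 31.23
position: [0.4892, -0.0446, 0.1856]
ee_rot: [0.997, 0.082, 0.0, 0.0]
ft_force: [-0.3, 0.5, -2.8]
grip_width: 0.257
grasp_force: 71.8
```

```bash
python3 rd.py
```

```text
tool M mean [-0.005  0.05  -0.003] sem [0.01  0.007 0.01 ] Fworld [ 0.24  0.25 -2.64] ztool [ 0. -0. -1.]
```

Request:
{"op": "send_rows", "data": {
  "plan": [
    [[0,-0.06,0,0,0,0,0.1],[0,-0.06,0,0,0,0,0.1],[0,-0.06,0,0,0,0,0.1],[0,0,0,0,0,0,0.1],[0,0,0,0,0,0,0.1],[0,0,0,0,0,0,0.1],[0,0,0,0,0,0,0.1],[0,0,0,0,0,0,0.1],[0,0,0,0,0,0,0.1],[0,0,0,0,0,0,0.1],[0,0,0,0,0,0,0.1]]
  ]
}}

```text
clock: 32.65
position: [0.4894, -0.0446, 0.1858]
ee_rot: [0.988, 0.081, -0.134, 0.011]
ft_force: [0.1, -0.4, -2.5]
grip_width: 0.257
grasp_force: 72.2
```

```bash
python3 rd.py
```

```text
tool M mean [-0.014  0.404 -0.003] sem [0.008 0.007 0.01 ] Fworld [ 0.18  0.17 -2.65] ztool [-0.263 -0.044 -0.964]
```

Request:
{"op": "send_rows", "data": {
  "plan": [
    [[0,0.06,0,0,0,0,0.1],[0,0.06,0,0,0,0,0.1],[0,0.03,0,0,0,0,0.1],[0,0.02,0,0,0,0,0.1],[0,0.01,0,0,0,0,0.1],[0,0,0,0,0,0,0.1],[0,0,0,0,0,0,0.1],[0,0,0,0,0,0,0.1],[0,0,0,0,0,0,0.1]]
  ]
}}

```text
clock: 33.9
position: [0.4897, -0.0441, 0.1854]
ee_rot: [0.997, 0.083, -0.0, -0.0]
ft_force: [0.3, 0.4, -3.8]
grip_width: 0.258
grasp_force: 72.2
```

```bash
python3 rd.py; python3 st.py
```

```text
tool M mean [-0.007 -0.032 -0.004] sem [0.013 0.009 0.007] Fworld [ 0.07  0.09 -2.61] ztool [ 0. -0. -1.]
t 34.4 p [489.4 -44.3 185.5] xyaw 9.44 ztool [-0. -0. -1.] F [-0.53 -0.39 -2.57] M [0.003 0.058 0.013] w 0.256 72.2
```

The right tin rattles: its level moment differs by 0.082 N m between ends, and its tilt moment is smaller than the other two. I'm carrying it over the tray's middle.

Request:
{"op": "send_rows", "data": {
  "plan": [
    [[0,0,0,0.04,-0.013,0,0.1],[0,0,0,0.06,-0.02,0,0.1],[0,0,0,0.08,-0.026,0,0.1],[0,0,0,0.08,-0.026,0,0.1],[0,0,0,0.08,-0.026,0,0.1],[0,0,0,0.08,-0.026,0,0.1],[0,0,0,0.08,-0.026,0,0.1],[0,0,0,0.08,-0.026,0,0.1],[0,0,0,0.08,-0.026,0,0.1],[0,0,0,0.08,-0.026,0,0.1],[0,0,0,0.08,-0.026,0,0.1],[0,0,0,0.06,-0.02,0,0.1],[0,0,0,0.04,-0.015,0,0.1],[0,0,0,0,0,0.05,0.1],[0,0,0,0,0,0.08,0.1],[0,0,0,0,0,0.08,0.1],[0,0,0,0,0,0.03,0.1],[0,0,0,0,0,0.01,0.1],[0,0,0,0,0,0,0.1],[0,0,0,0,0,0,0.1]]
  ]
}}

```text
clock: 36.07
position: [0.6613, 0.0453, 0.1363]
ee_rot: [0.997, 0.082, 0.001, 0.0]
ft_force: [0.1, 0.9, -1.8]
grip_width: 0.254
grasp_force: 72.3
```

Request:
{"op": "send_rows", "data": {
  "plan": [
    [[0,0,0,0,0,0,0.1],[0,0,0,0,0,0,0.1],[0,0,0,0,0,0,0.1],[0,0,0,0,0,0,0.1],[0,0,0,0,0,0,0.1],[0,0,0,0,0,0,0.1]]
  ]
}}

```text
clock: 36.57
position: [0.661, 0.0454, 0.1356]
ee_rot: [0.997, 0.082, 0.0, 0.0]
ft_force: [0.1, -0.3, -2.6]
grip_width: 0.255
grasp_force: 72.3
```

```bash
python3 st.py 661.4 45.8 135; python3 - <<'E'
import cv2
from workcell import optics
a=optics.camera("side")[:,:,::-1]; cv2.imwrite("pics/s2.png",cv2.resize(a[60:300,190:450],None,fx=2.4,fy=2.4,interpolation=cv2.INTER_CUBIC))
a=optics.camera("top")[:,:,::-1]; cv2.imwrite("pics/t2.png",cv2.resize(a[120:300,240:420],None,fx=3.3,fy=3.3,interpolation=cv2.INTER_CUBIC))
E
```

```text
t 36.57 p [661.   45.4 135.6] xyaw 9.44 ztool [ 1.e-04 -1.e-04 -1.e+00] F [ 0.14 -0.28 -2.56] M [-0.004  0.019  0.026] w 0.255 72.3
shift units [ 0.002  -0.0016  0.003 ]
```

View pics/s2.png

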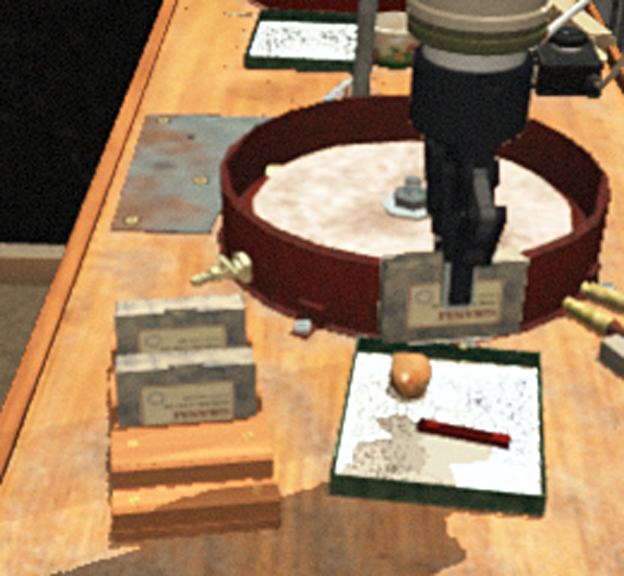

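View pics/t2.png

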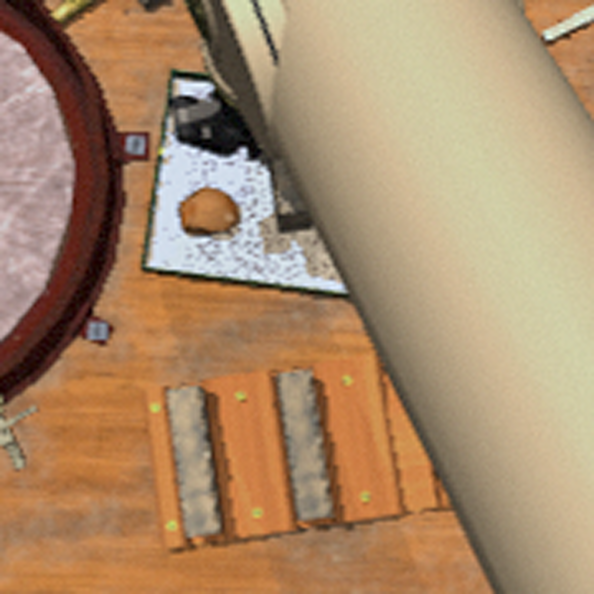

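The side view shows the tin held upright at (455,295) above the tray, with the stone (410,373) and cement (463,433) undisturbed. The left and middle tins stand seated in their slots at (180,325) and (188,385), and the top view confirms this at (193,460) and (305,445). Handing in.

```bash
python3 -c "
from workcell import job
print(job.hand_in())"
```

```text
the job is handed in; nothing more can be done
None
```

The right-hand tin is the one that rattles; it is held upright and still over the middle of the green-rimmed tray, the left and middle tins are back in their slots, and the job was handed in at about 37 s (no verdict was returned).

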